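# Drop a spent tube into the lever-lidded shielded waste box

## Robot

A 6-joint arm with a two-finger parallel gripper is mounted at the origin on a cart in front of the work surface, level with it; the furniture and walls round the work are solid. World frame = base frame: x ahead of the robot, y to its left, z up, the work surface at z = 0. Lengths are in m, angles in degrees, forces in N, time in s.
With the tool pointing down it reaches from about 0.275 to 0.875 m from the base axis. Payload 12.5 kg.
Tool frame: the origin (TCP) lies at the very end of the fingers, on their centre line; the grasp point (between the pads) lies 19 mm behind it (bot.grip_depth is the distance from the TCP to the grasp point, in m); z points along the fingers, y is the line along which they close (so a half turn about z gives the same grasp; the last joint's range is limited). The gripper opens to 85 mm and grips with 20 to 120 N. Pads are 22 mm wide; open, the fingers measure 114 mm over their backs; the gripper's body (76 mm by 85 mm) begins 54 mm behind the grasp point. The pads swing forward as they close: fully open they stand 13 mm farther back than shut.
Start: joints at [67.116, 20.094, 94.641, -0, 65.266, -4.847], TCP at [0.17, 0.523, 0.231] pointing down, gripper open.
Joint ranges: [-157.81, 157.81], [-45, 120.19], [0.68, 151.7], [-89.99, 269.99], [4.06, 180], [-164.3, 164.3]. Speed limits (degrees/s): [127.2, 127.2, 159.86, 180, 180, 180].

## Interface

Orientations are given as a 3x3 rotation matrix whose columns are the frame's x, y, z axes.
In Python, from station import bot, camrig, order, read_state gives the robot as it stands (bot), with the cameras (camrig), the job (order) and the readings as plain functions.
- The arm moves only by the tool advance, called after ">>>" as name([rows], argument=value, ...), one row to a line, values as JSON. Schema: {"type":"object","properties":{"ticks":{"type":"array","items":{"type":"array","items":{"type":"array","items":{"type":"number"},"minItems":5,"maxItems":5},"minItems":1,"maxItems":20},"minItems":1,"maxItems":1},"only":{"type":"string"},"quiet":{"type":"boolean"},"lines":{"type":"string"}},"required":["ticks"],"additionalProperties":false}. ticks is a list that holds a single list of rows (three levels of brackets), with 1 to 20 rows, each of 5 numbers: dx, dy, dz in shares of 0.75 m (1.0 is 0.75 m), then a turn about the tool's z in parts of the range, where 1.0 means 45 degrees, then the finger opening in m; each row is the pose to reach, as a shift and turn from the pose commanded when the call began, along the tool's axes at that moment; what a row does not reach only later rows make up. A row lasts 1/8 s, in which the tool goes at most 0.0625 m and 10.7 degrees, less where a joint would pass 70% of its speed; a pose out of reach is approached as far as the arm can. The fingers move at their own pace and stop on an object; the grip force is fixed at half the most. Time passes only in rows, so rows that do not move let the fingers close. The tool returns the time, the measured TCP pose, the force, the opening and the grip force at its end. only (a regular expression) keeps the lines of the reply that match it, lines (a string "A,B") keeps lines A to B, and quiet returns only ok. A shift or turn number past 1, either way, is cut back to 1. Input that does not fit is refused with a message, and nothing moves.
- read_state(): the state, without advancing time (a new reading comes with each control period).
- camrig.camera(name): name is "side" or "top" or "wrist"; returns a dict with "img" (400x640x3 uint8, blue, green, red), "fovy" (degrees; the focal length in pixels is half the picture's height over the tangent of half this angle, whatever the lens; pixels are square), "cx", "cy" (the principal point, pixels), "eye" and "rotation" of the camera in the world. Camera axes: x right, y down, z forward; pixel columns grow to the right and rows downward; lengths in m; the calibration is good to about 2 mm. A picture is of the moment at which its call begins. There is no depth.
- order.finish_job(): hands the job in; it is judged then, once.
The state is a dict: "t": time; "qpos": joint angles; "qvel": joint speeds; "effort": joint torques, N m; "ee_pos": TCP position; "tool_rot": TCP orientation; "wrist_force": force on the tool from outside, world axes, zero at the start; "torque": the same for the moment, N m; "gripper_width": finger opening in m; "grasp_force": force on a finger pad.
Only numpy, scipy, OpenCV 4.12 (cv2) and the standard library are available. Lean on these libraries where they do the work, as an engineer would, in place of code of your own. Each camera call takes 0.05 s, during which the arm holds its last target. There are 200 camera calls.

## Task

Put the spent tube that lies in the chute of the shielded waste box away without gripping or lifting it and without touching the heavy lid: press the long end of the lever down with your fingertips until the catch holds the lid open, and let go; push the tube along the chute with a fingertip until it drops into the box; then press the yellow tab of the catch so that the lid falls fully shut over the tube. Leave the other things on the bench where they are.

Things in the scene. Friction and masses are not known exactly. Their poses are not given: they have to be found in the camera images.
- waste_box: Fixed bench-top shielded waste box on a dark base plate. Origin on the bench under the device, z up, +x from the catch tab towards the lid hinge, +y towards the lever. White box 160 x 96 mm, x -10 to 150 mm, centre line y = -44 mm, walls 12 mm, rim 76 mm above the bench. x, y below are in this frame. The lever lies at y = +36 mm.
- lid (a joint): Heavy white lid (150 x 98 x 16 mm, 0.7 to 1.1 kg, yellow disc on top), hinged on the rear edge of the box (x = 150 mm). 0 = shut, grows as it opens, about 1.2 rad when the catch holds it. It falls shut by itself, damped, when nothing holds it. A steel pin on its side rests on the short end of the lever. The robot must not touch the lid.
- lid_edge (a point): Middle of the lid's free upper edge: 92 mm above the bench at x = 0 when shut, about 225 mm above the bench when open.
- lever (a joint): Steel lever on a pivot at x = 40 mm, 79 mm above the bench. 0 = at rest with its long end (towards -x) up and the lid shut; grows as the long end is pressed down. The catch snaps over its end just past 0.48 rad and then holds it at 0.48 rad; its stop is at 0.52 rad. Pressing the pad takes about 10 to 20 N.
- press_pad (a point): Centre of the top of the red pad (46 mm along the lever, 36 mm wide) on the long end of the lever, 155 mm from the pivot; 127 mm above the bench at rest, about 53 mm when caught, 48 mm at the stop. It moves almost straight down.
- catch (a joint): Spring hook in front of the lever's long end. 0 = its normal place; the lever's end pushes it back while passing and it then springs over the end. Grows as its tab is pressed; it lets the lever go at about 0.3 rad; stop at 0.45 rad.
- release_tab (a point): Centre of the top of the yellow tab (30 x 34 mm) of the catch, at x = -227 mm, y = +36 mm, 50 mm above the bench. Press it down about 20 to 28 mm (2 to 6 N, stop at 31 mm; it also swings some 10 mm towards -x) to release the lever, which then swings up.
- chute_end (a point): End of the steel loading chute at the box mouth, at the bottom of its V: x = -2 mm, y = -44 mm, 76.5 mm above the bench. The chute is a slippery 90 degree V along x, from x = -170 mm to here; its upper edges (12 mm either side) are 88.5 mm above the bench. The tube drops in for certain once its cap is pushed some 25 mm past here.
- well (a point): Centre of the inner floor of the box (136 x 72 mm, 27 mm above the bench, 49 mm below the rim).
- spent_tube: Loose capped 15 ml tube, 106 mm long, body 16 mm and blue cap 21 mm in diameter, 18 g, lying in the chute with its pointed end towards the box. Origin at the pointed end, z along the tube towards the cap.
- tube_mid (a point): Middle of the tube, on its axis, 53 mm from either end.
- cap_face (a point): Centre of the flat end of the blue cap (pushed on here towards the box); about 91 mm above the bench in the chute.
- marker_blue: Bystander: blue marker pen lying on the bench behind the chute, 138 mm long, 14 mm thick, origin under its middle.
- ethanol_bottle: Bystander: white bottle with red cap standing behind the box, 54 mm in diameter, 105 mm high, origin under its middle.
- bench_timer: Bystander: white digital timer standing behind the box, 27 x 68 x 60 mm, origin under its middle.
- water_c: Bystander: small white bottle with white cap at the right rear, 48 mm in diameter, 88 mm high, origin under its middle.

How it is judged (in metres and radians):
On the way, in this order (a step that is already met when the one before it is completed fails the run):
1. the lid stands open, held by the catch, with the fingers off the lever (value of joint lid above 1 rad and value of joint lever above 0.465 rad and value of joint catch below 0.06 rad and contact force between the fingers and lever below 0.2 N), for 0.3 s.
2. the tube lies in the box while the lid is still open (x of tube_mid in the frame of waste_box between 0.002 and 0.138 m and y of tube_mid in the frame of waste_box between -0.08 and -0.008 m and z of tube_mid in the frame of waste_box below 0.062 m and z of cap_face in the frame of waste_box below 0.074 m and value of joint lid above 1 rad), for 0.2 s.
At the end, for the whole second after the job is handed in: The tube rests wholly inside the box below its rim, the lid is shut (within 0.04 rad), the lever is back up (within 0.04 rad) and the catch is back in its place (x of tube_mid in the frame of waste_box between 0.002 and 0.138 m and y of tube_mid in the frame of waste_box between -0.08 and -0.008 m and z of tube_mid in the frame of waste_box below 0.062 m and z of cap_face in the frame of waste_box below 0.074 m and value of joint each of lid, lever below 0.04 rad and value of joint catch below 0.06 rad and linear speed of spent_tube below 0.02 m/s); the robot touches nothing.
It fails at once if the robot touches the lid (more than 2 N) (contact force between any of the fingers, the arm and lid above 2 N).
It fails at once if the tube is lifted (its middle more than 35 mm above its place in the chute) (z of tube_mid in the frame of waste_box above 0.125 m).
It fails at once if the tube is gripped or shoved hard (more than 30 N) (contact force between the fingers and spent_tube above 30 N).
It fails at once if a bystander is moved more than 20 mm (distance of any of marker_blue, ethanol_bottle, bench_timer, water_c from where it was at the start of the episode above 0.02 m).
It also fails if it takes over 64 s, if anything falls off the work surface, if the arm or the gripper's body presses on something with over 40 N, if the wrist force passes 120 N, or if a joint passes its speed limit or range.

## Working session

There is one attempt and no reset: what is moved stays moved. The work goes in short steps, Python scripts to look and compute and a tool call to move; the robot and the scene stay as the last step left them, time stands still between calls to the robot, and variables do not carry over. Pictures are saved under pics/ and viewed, at most 11 in all, crops included, and the job is handed in when it is done.

```bash
ls; mkdir -p pics; python3 - <<'E'
from station import bot, camrig, order, read_state
import cv2,numpy as np
s=read_state();print(s['t'],s['ee_pos'],s['tool_rot'],s['gripper_width'])
for n in("top","side"):
    c=camrig.camera(n);cv2.imwrite(f"pics/{n}0.png",c["img"]);print(n,c["fovy"],c["cx"],c["cy"],c["eye"],c["rotation"])
E
```

```text
pics
station.py
0.0 [0.17012788 0.52268061 0.23076475] [[-9.50859771e-01  3.09621498e-01 -4.72700766e-04]
 [ 3.09621832e-01  9.50859216e-01 -1.03511793e-03]
 [ 1.28977114e-04 -1.13061048e-03 -9.99999353e-01]] 0.08552173990231227
top 42.84460751068736 320.9672796604206 201.27943725749049 [0.27872463 0.31090446 1.20733947] [[-0.02267768 -0.97316463  0.22898979]
 [-0.99973554  0.02294929 -0.00147715]
 [-0.00381764 -0.22896273 -0.9734277 ]]
side 47.9414282400563 321.37205624639336 198.08367462973445 [0.20535532 0.00974086 0.94431624] [[ 0.73293413 -0.59559428  0.32874764]
 [-0.68029515 -0.64342087  0.3510101 ]
 [ 0.00246348 -0.4809127  -0.87676502]]
```

View pics/top0.png

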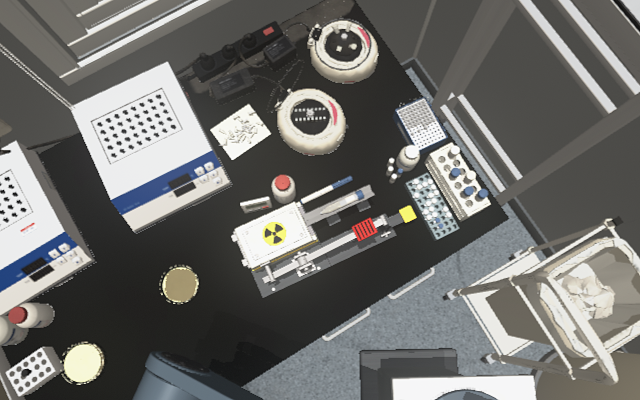

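View pics/side0.png

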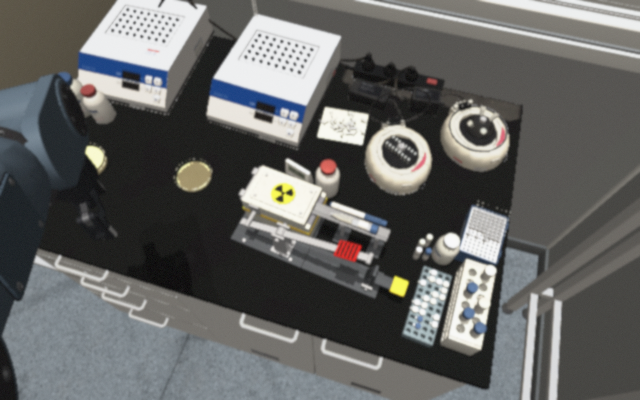

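The top view shows the red pad at (366,229), the yellow tab at (407,214), the lid disc at (274,233) and the chute with the tube around (345,203). The marker lies behind it at (330,187). The side view shows the pad at (348,250) and the tab at (399,286). Next I triangulate these points.

```bash
cat > h.py <<'E'
import cv2,numpy as np
from station import bot, camrig, order, read_state
def ray(c,u,v):
    f=200/np.tan(np.radians(c["fovy"])/2)
    d=np.array(c["rotation"])@np.array([(u-c["cx"])/f,(v-c["cy"])/f,1]);return np.array(c["eye"]),d
def onplane(c,u,v,z):
    e,d=ray(c,u,v);return e+d*(z-e[2])/d[2]
def proj(c,p):
    f=200/np.tan(np.radians(c["fovy"])/2)
    q=np.array(c["rotation"]).T@(np.array(p)-c["eye"]);return np.array([c["cx"]+f*q[0]/q[2],c["cy"]+f*q[1]/q[2]])
def tri(a,b):
    A=[];y=[]
    for e,d in(a,b):
        P=np.eye(3)-np.outer(d,d)/(d@d);A.append(P);y.append(P@e)
    return np.linalg.lstsq(np.vstack(A),np.hstack(y),rcond=None)[0]
def blobs(img,lo,hi,box,amin=15):
    m=cv2.inRange(cv2.cvtColor(img,cv2.COLOR_BGR2HSV),lo,hi);k=np.zeros_like(m);x0,y0,x1,y1=box;k[y0:y1,x0:x1]=m[y0:y1,x0:x1]
    n,l,s,c=cv2.connectedComponentsWithStats(k)
    return [(int(s[i,4]),c[i].round(1).tolist(),s[i,:4].tolist()) for i in range(1,n) if s[i,4]>=amin]
Y=((20,110,110),(35,255,255));R=((0,150,90),(8,255,255));B=((95,70,40),(125,255,255))
E
python3 - <<'E'
from h import *
c={n:camrig.camera(n) for n in("top","side")}
bx={"top":(225,160,425,300),"side":(230,150,415,305)}
for n in c:
    for k,q in(("Y",Y),("R",R),("B",B)): print(n,k,blobs(c[n]["img"],*q,bx[n]))
a=cv2.resize(c["top"]["img"][165:305,225:425],(800,560),interpolation=cv2.INTER_CUBIC);cv2.imwrite("pics/topc.png",a)
E
```

```text
top Y [(207, [407.4, 213.3], [399, 205, 18, 18]), (296, [273.9, 233.1], [263, 222, 23, 23]), (54, [295.5, 250.4], [272, 240, 46, 22])]
top R [(282, [364.3, 229.1], [352, 218, 26, 23])]
top B [(19, [399.9, 170.6], [398, 169, 5, 4]), (106, [342.0, 181.8], [332, 176, 21, 13]), (44, [359.6, 194.2], [356, 190, 8, 10])]
side Y [(316, [282.7, 193.3], [271, 184, 24, 20]), (35, [268.4, 218.0], [261, 215, 16, 7]), (68, [303.8, 229.0], [291, 217, 27, 18]), (290, [398.9, 286.0], [389, 276, 20, 21])]
side R [(398, [347.7, 250.1], [334, 240, 28, 22])]
side B [(208, [375.6, 221.8], [365, 214, 23, 19])]
```

View pics/topc.png

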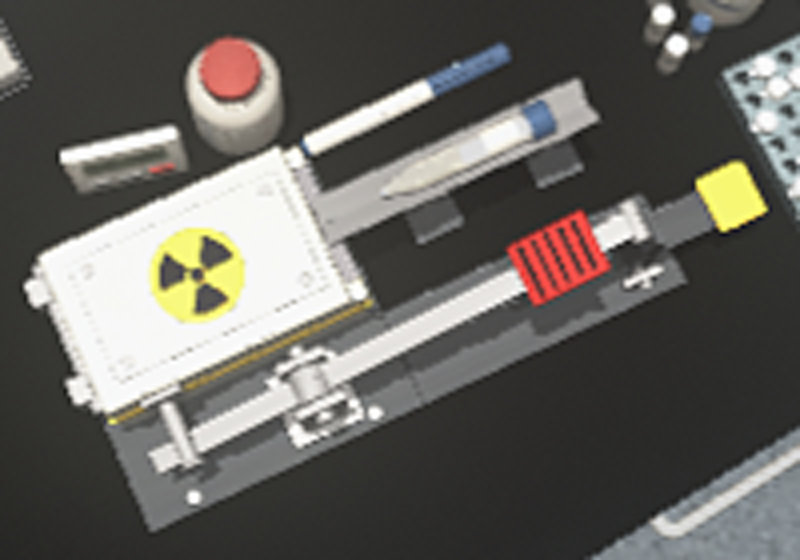

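```bash
python3 - <<'E'
from h import *
c={n:camrig.camera(n) for n in("top","side")}
T,S=c["top"],c["side"]
def ctr(n,q,box):
    m=cv2.inRange(cv2.cvtColor(c[n]["img"],cv2.COLOR_BGR2HSV),*q);x0,y0,x1,y1=box
    p=np.argwhere(m[y0:y1,x0:x1])[:,::-1]+[x0,y0]
    return cv2.minAreaRect(p.astype(np.float32))[0]
P={}
for k,q,bt,bs,z in(("tab",Y,(395,200,420,225),(385,270,412,300),.05),("pad",R,(340,210,385,250),(325,230,370,270),.127),("disc",Y,(260,218,290,248),(265,180,300,207),.092),("cap",B,(355,188,368,200),None,.091)):
    u=ctr("top",q,bt); print(k,u,"plane top",onplane(T,*u,z).round(4))
    P[k]=onplane(T,*u,z)
    if bs:
        v=ctr("side",q,bs);print("  side",v,onplane(S,*v,z).round(4),"tri",tri(ray(T,*u),ray(S,*v)).round(4))
        P[k]=(P[k]+onplane(S,*v,z))/2
L=np.array([[-.227,.036],[-.107,.036],[.075,-.044]]);W=np.array([P[k][:2] for k in("tab","pad","disc")])
l0,w0=L.mean(0),W.mean(0);H=(L-l0).T@(W-w0);a=np.arctan2(H[0,1]-H[1,0],H[0,0]+H[1,1])
Rm=np.array([[np.cos(a),-np.sin(a)],[np.sin(a),np.cos(a)]]);t=w0-Rm@l0
print("yaw",np.degrees(a),"o",t,"resid",(W-(L@Rm.T+t)).round(4).tolist())
print("cap dev",(Rm.T@(P["cap"][:2]-t)).round(4))
np.savez("fr.npz",R=Rm,t=t)
for n,p in dict(mouth=(-.002,-.044,.0765),chute0=(-.170,-.044,.0765)).items():
    w=np.r_[Rm@p[:2]+t,p[2]];print(n,w.round(4),proj(T,w).round(1),proj(S,w).round(1))
E
```

```text
tab (407.2000427246094, 213.40003967285156) plane top [0.5174 0.11   0.05  ]
  side (398.6206970214844, 285.9482421875) [0.5171 0.1097 0.05  ] tri [0.5176 0.1098 0.049 ]
pad (364.0000305175781, 229.0000457763672) plane top [0.4695 0.2182 0.127 ]
  side (347.70001220703125, 249.90000915527344) [0.4711 0.2176 0.127 ] tri [0.4702 0.2179 0.1272]
disc (274.0, 233.0) plane top [0.4714 0.4149 0.092 ]
  side (282.5, 193.5) [0.4707 0.4167 0.092 ] tri [0.4701 0.4148 0.0956]
cap (359.60003662109375, 194.20001220703125) plane top [0.5557 0.2217 0.091 ]
yaw 113.46394743401058 o [0.46038662 0.33076722] resid [[-0.0005, 0.0017], [0.0003, -0.0004], [0.0001, -0.0013]]
cap dev [-0.138 -0.044]
mouth [0.5015 0.3465 0.0765] [304.9 220.3] [314.9 209.3]
chute0 [0.5684 0.1923 0.0765] [371.7 190. ] [387.9 237.9]
```

The three marks fit the device frame within 2 mm, and the cap lies on the chute line (y = -44 mm), as it should. Next I work out the tool-axis shifts.

```bash
cat >> h.py <<'E'
F=np.load("fr.npz")
def go(x,y,z,name=""):
    "tool-axes shift from the present measured pose to a device-frame point; turn so that tool y is along device x"
    s=read_state();R=np.array(s["tool_rot"])
    w=np.r_[F["R"]@[x,y]+F["t"],z]
    d=R.T@(w-s["ee_pos"]);a=R.T@np.r_[F["R"][:,0],0]
    print(name,"row",d.round(4),"turn",round(float(np.degrees(np.arctan2(-a[0],a[1]))),1))
def dev():
    s=read_state();p=s["ee_pos"];return (F["R"].T@(p[:2]-F["t"])).round(4),round(p[2],4),np.round(s["wrist_force"],1),s["t"]
E
python3 -c "
from h import *
print(dev());go(-.111,.036,.16,'over pad');go(-.111,.036,.05,'press')"
```

```text
(array([0.2918, 0.1897]), np.float64(0.2311), array([ 0.4, -0.3, -0.5]), 0.3)
over pad row [-0.382  -0.1998  0.0712] turn -41.5
press row [-0.382  -0.1998  0.1812] turn -41.5
```

The rows are not in the units I measure in: shifts go in shares of 0.75 m and turns go in shares of 45 degrees. I convert before sending: -0.382 m / 0.75 = -0.5093, -0.3 m / 0.75 = -0.4, -41.5 degrees / 45 = -0.9222.

>>> advance([
  [[-0.1333, -0.0667, 0, -0.2667, 0], [-0.2667, -0.1333, 0, -0.5333, 0], [-0.4, -0.2, 0.0267, -0.8, 0], [-0.5093, -0.2667, 0.0667, -0.9222, 0], [-0.5093, -0.2667, 0.0933, -0.9222, 0], [-0.5093, -0.2667, 0.0947, -0.9222, 0], [-0.5093, -0.2667, 0.0947, -0.9222, 0], [-0.5093, -0.2667, 0.0947, -0.9222, 0], [-0.5093, -0.2667, 0.0947, -0.9222, 0], [-0.5093, -0.2667, 0.0947, -0.9222, 0]],
])

```text
t: 1.55
ee_pos: [0.4711, 0.215, 0.1605]
tool_rot: [[-0.917, -0.398, -0.0], [-0.398, 0.917, 0.0], [0.0, 0.0, -1.0]]
wrist_force: [0.3, 0.5, 0.0]
gripper_width: -0.0002
grasp_force: 0.0
```

```bash
python3 -c "
from h import *
print(dev());go(-.111,.036,.047,'press')
c=camrig.camera('wrist');cv2.imwrite('pics/w1.png',c['img'])"
```

```text
(array([-0.1104,  0.0362]), np.float64(0.1605), array([0.3, 0.5, 0. ]), 1.55)
press row [-0.0002 -0.0006  0.1135] turn 0.0
```

View pics/w1.png

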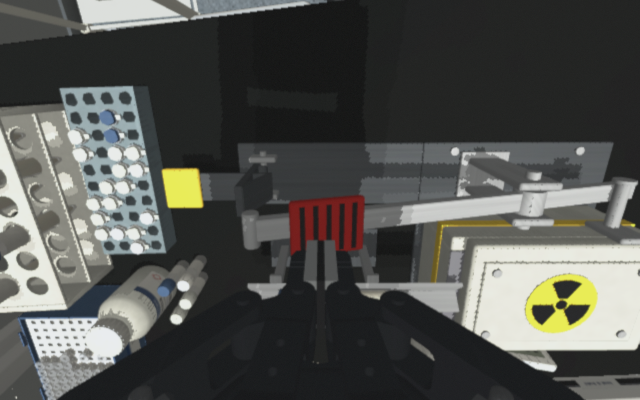

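The wrist view shows the shut fingertips centred over the red pad at (327,225). Now I press down in steps.

In the tool's units: 0.106 m / 0.75 = 0.1413, 0.104 m / 0.75 = 0.1387.

>>> advance([
  [[0, 0, 0.02, 0, 0], [0, 0, 0.04, 0, 0], [0, 0, 0.0533, 0, 0], [0, 0, 0.0667, 0, 0], [0, 0, 0.08, 0, 0], [0, 0, 0.0933, 0, 0], [0, 0, 0.1067, 0, 0], [0, 0, 0.1173, 0, 0], [0, 0, 0.1267, 0, 0], [0, 0, 0.1333, 0, 0], [0, 0, 0.1387, 0, 0], [0, 0, 0.1413, 0, 0], [0, 0, 0.1413, 0, 0]],
])

```text
t: 3.22
ee_pos: [0.4722, 0.2153, 0.0544]
tool_rot: [[-0.917, -0.398, 0.002], [-0.398, 0.917, 0.001], [-0.002, 0.0, -1.0]]
wrist_force: [0.2, 3.0, 9.0]
gripper_width: -0.0001
grasp_force: 4.4
```

```bash
python3 -c "
from h import *
print(dev())
c=camrig.camera('side');cv2.imwrite('pics/s2.png',cv2.resize(c['img'][130:310,200:440],(720,540),interpolation=cv2.INTER_CUBIC))"
```

```text
(array([-0.1106,  0.0351]), np.float64(0.0544), array([0.2, 3. , 9. ]), 3.225)
```

View pics/s2.png

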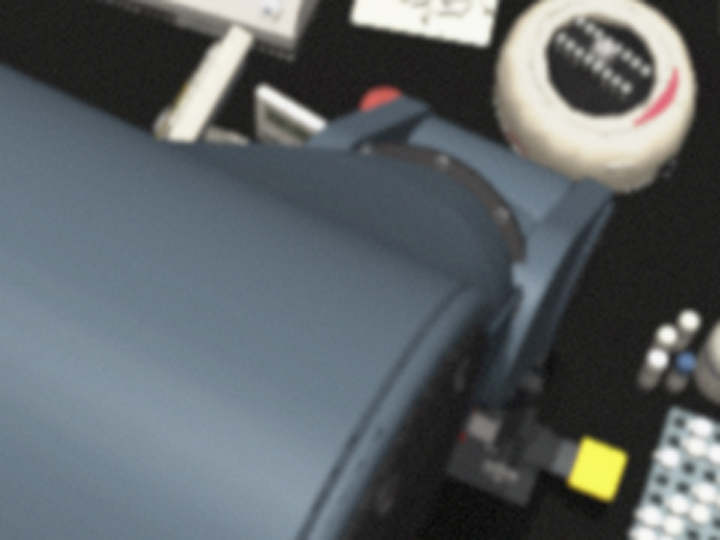

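The arm hides the lever, but the lid stands open (its white edge is near (205,85)). I press 3 mm more to be sure of the catch, then ease off.

In the tool's units: 0.0035 m / 0.75 = 0.0047, 0.003 m / 0.75 = 0.004.

>>> advance([
  [[0, 0, 0.002, 0, 0], [0, 0, 0.004, 0, 0], [0, 0, 0.0047, 0, 0], [0, 0, 0.0047, 0, 0]],
])

```text
t: 3.78
ee_pos: [0.4721, 0.2157, 0.0512]
tool_rot: [[-0.917, -0.398, 0.002], [-0.398, 0.917, 0.002], [-0.002, 0.001, -1.0]]
wrist_force: [-2.1, 5.0, 13.9]
gripper_width: 0.0003
grasp_force: 5.9
```

>>> advance([
  [[0, 0, -0.004, 0, 0], [0, 0, -0.0107, 0, 0], [0, 0, -0.016, 0, 0], [0, 0, -0.016, 0, 0], [0, 0, -0.016, 0, 0]],
])

```text
t: 4.4
ee_pos: [0.4714, 0.2145, 0.0626]
tool_rot: [[-0.917, -0.398, -0.0], [-0.398, 0.917, -0.0], [0.0, 0.0, -1.0]]
wrist_force: [-0.5, -0.2, 0.2]
gripper_width: -0.0003
grasp_force: 0.0
```

```bash
python3 -c "
from h import *
c=camrig.camera('wrist');cv2.imwrite('pics/w3.png',c['img']);print(dev())"
```

```text
(array([-0.1111,  0.0362]), np.float64(0.0626), array([ 0.8, -0.5,  0.1]), 4.45)
```

View pics/w3.png

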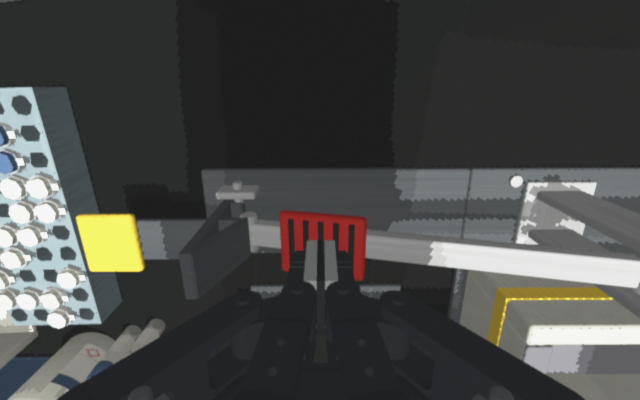

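Forces are zero with the fingertip at 62 mm and the lever still down, its end under the hook at (240,235), so the catch holds. Next I go up and over to a point behind the cap, staying above the chute line.

In the tool's units: -0.11 m / 0.75 = -0.1467, -0.085 m / 0.75 = -0.1133.

>>> advance([
  [[0, 0, -0.0667, 0, 0], [0, 0, -0.1333, 0, 0], [-0.0267, -0.0533, -0.1467, 0, 0], [-0.0667, -0.0933, -0.1467, 0, 0], [-0.1067, -0.1133, -0.1467, 0, 0], [-0.1067, -0.1133, -0.1467, 0, 0], [-0.1067, -0.1133, -0.1467, 0, 0]],
])

```text
t: 5.32
ee_pos: [0.5779, 0.1685, 0.1723]
tool_rot: [[-0.917, -0.398, -0.001], [-0.398, 0.917, -0.0], [0.001, 0.0, -1.0]]
wrist_force: [-0.4, -0.1, 0.8]
gripper_width: -0.0003
grasp_force: 0.0
```

```bash
python3 - <<'E'
from h import *
print(dev());go(-.195,-.044,.092,'behind cap')
T=camrig.camera('top');print(blobs(T["img"],*B,(225,160,425,300),5))
c=camrig.camera('wrist');cv2.imwrite('pics/w4.png',c['img'])
for x in(-.13,-.14,-.15,-.17): print(x,proj(c,np.r_[F["R"]@[x,-.044]+F["t"],.091]).round())
E
```

```text
(array([-0.1957, -0.0432]), np.float64(0.1723), array([-0.4, -0.1,  0.8]), 5.325)
behind cap row [-0.0009  0.0007  0.0803] turn 0.0
[(109, [341.8, 181.9], [332, 176, 21, 13]), (45, [359.7, 194.2], [356, 190, 8, 10])]
-0.13 [409. 200.]
-0.14 [395. 200.]
-0.15 [382. 200.]
-0.17 [355. 200.]
```

View pics/w4.png

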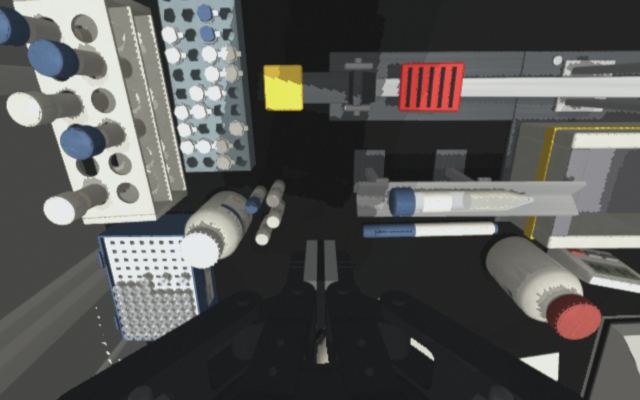

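The wrist view shows the lid open, the box mouth at (575,195) and the tube in the chute. The cap face is at u≈389, so x ≈ -0.145, and the chute starts at u≈358. I descend behind the chute and push.

In the tool's units: 0.081 m / 0.75 = 0.108, 0.075 m / 0.75 = 0.1.

>>> advance([
  [[-0.0013, 0, 0.04, 0, 0], [-0.0013, 0, 0.08, 0, 0], [-0.0013, 0, 0.1, 0, 0], [-0.0013, 0, 0.108, 0, 0], [-0.0013, 0, 0.108, 0, 0], [-0.0013, 0.02, 0.108, 0, 0], [-0.0013, 0.04, 0.108, 0, 0], [-0.0013, 0.048, 0.108, 0, 0], [-0.0013, 0.056, 0.108, 0, 0], [-0.0013, 0.064, 0.108, 0, 0], [-0.0013, 0.0733, 0.108, 0, 0], [-0.0013, 0.0827, 0.108, 0, 0], [-0.0013, 0.0933, 0.108, 0, 0], [-0.0013, 0.0933, 0.108, 0, 0]],
])

```text
t: 7.18
ee_pos: [0.5516, 0.2336, 0.0918]
tool_rot: [[-0.917, -0.399, -0.0], [-0.399, 0.917, 0.0], [0.0, 0.0, -1.0]]
wrist_force: [0.7, -0.7, 0.2]
gripper_width: -0.0001
grasp_force: 0.0
```

```bash
python3 - <<'E'
from h import *
print(dev());go(.012,-.044,.091,'end')
c=camrig.camera('wrist');cv2.imwrite('pics/w5.png',c['img'])
E
```

```text
(array([-0.1255, -0.0449]), np.float64(0.0918), array([ 0.7, -0.7,  0.2]), 7.175)
end row [0.0008 0.1375 0.0008] turn 0.0
```

View pics/w5.png

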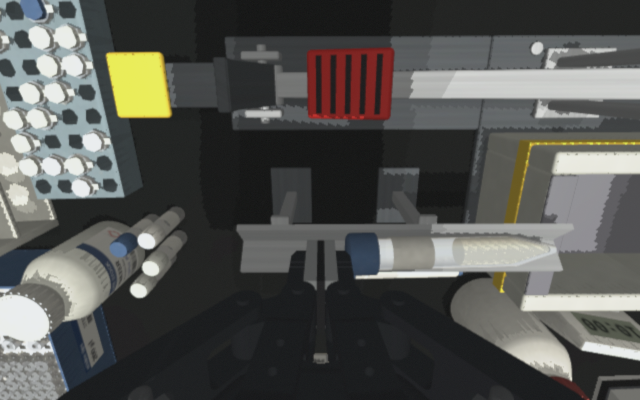

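The fingertip is behind the cap at (345,253) and the tube has moved along the chute with almost no force. I keep pushing to the mouth.

In the tool's units: 0.142 m / 0.75 = 0.1893, 0.138 m / 0.75 = 0.184.

>>> advance([
  [[0.0013, 0.0067, 0.0013, 0, 0], [0.0013, 0.016, 0.0013, 0, 0], [0.0013, 0.0267, 0.0013, 0, 0], [0.0013, 0.0373, 0.0013, 0, 0], [0.0013, 0.048, 0.0013, 0, 0], [0.0013, 0.0587, 0.0013, 0, 0], [0.0013, 0.0693, 0.0013, 0, 0], [0.0013, 0.08, 0.0013, 0, 0], [0.0013, 0.0907, 0.0013, 0, 0], [0.0013, 0.1013, 0.0013, 0, 0], [0.0013, 0.112, 0.0013, 0, 0], [0.0013, 0.1227, 0.0013, 0, 0], [0.0013, 0.1333, 0.0013, 0, 0], [0.0013, 0.144, 0.0013, 0, 0], [0.0013, 0.1547, 0.0013, 0, 0], [0.0013, 0.1653, 0.0013, 0, 0], [0.0013, 0.176, 0.0013, 0, 0], [0.0013, 0.184, 0.0013, 0, 0], [0.0013, 0.1893, 0.0013, 0, 0], [0.0013, 0.1893, 0.0013, 0, 0]],
])

```text
t: 9.72
ee_pos: [0.4943, 0.3631, 0.0908]
tool_rot: [[-0.917, -0.398, 0.0], [-0.398, 0.917, -0.0], [-0.0, -0.0, -1.0]]
wrist_force: [-0.3, -0.1, 0.3]
gripper_width: -0.0002
grasp_force: 0.0
```

```bash
python3 - <<'E'
from h import *
print(dev())
c=camrig.camera('wrist');cv2.imwrite('pics/w6.png',c['img'])
E
```

```text
(array([ 0.0161, -0.044 ]), np.float64(0.0908), array([-0.3, -0.1,  0.3]), 9.725)
```

View pics/w6.png

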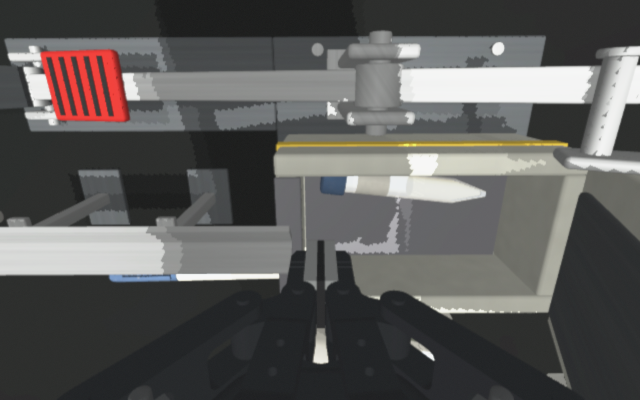

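The tube lies flat on the box floor at (400,187) and the lid is still open. I back out and go over the release tab.

In the tool's units: -0.247 m / 0.75 = -0.3293, 0.08 m / 0.75 = 0.1067.

>>> advance([
  [[0, -0.0533, -0.0133, 0, 0], [0, -0.12, -0.0533, 0, 0], [0.0267, -0.1867, -0.08, 0, 0], [0.0667, -0.2533, -0.08, 0, 0], [0.1067, -0.3067, -0.08, 0, 0], [0.1067, -0.3293, -0.0533, 0, 0], [0.1067, -0.3293, -0.0133, 0, 0], [0.1067, -0.3293, 0.0133, 0, 0], [0.1067, -0.3293, 0.0133, 0, 0], [0.1067, -0.3293, 0.0133, 0, 0]],
])

```text
t: 11.02
ee_pos: [0.5198, 0.1044, 0.0816]
tool_rot: [[-0.917, -0.398, 0.001], [-0.398, 0.917, 0.0], [-0.001, -0.0, -1.0]]
wrist_force: [-0.7, 0.6, 0.1]
gripper_width: -0.0
grasp_force: 0.0
```

```bash
python3 - <<'E'
from h import *
print(dev());go(-.231,.036,.025,'press')
c=camrig.camera('wrist');cv2.imwrite('pics/w7.png',c['img'])
E
```

```text
(array([-0.2313,  0.0356]), np.float64(0.0816), array([-0.7,  0.6,  0.1]), 11.025)
press row [0.0004 0.0003 0.0566] turn -0.0
```

View pics/w7.png

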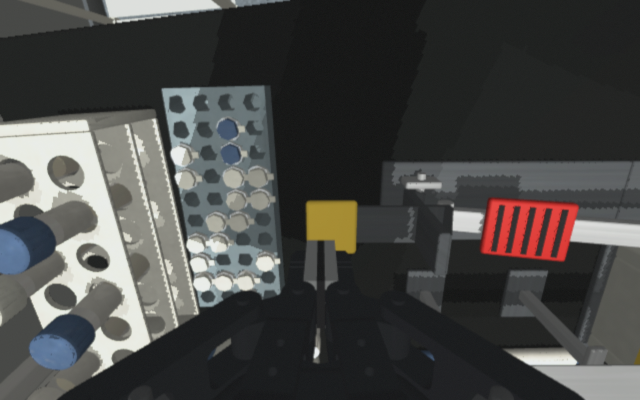

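The fingertip is over the yellow tab at (330,228), slightly on its outer side. The racks stay clear of the gripper body, so I press.

In the tool's units: 0.057 m / 0.75 = 0.076, 0.055 m / 0.75 = 0.0733.

>>> advance([
  [[0, 0, 0.02, 0, 0], [0, 0, 0.036, 0, 0], [0, 0, 0.0467, 0, 0], [0, 0, 0.0547, 0, 0], [0, 0, 0.0627, 0, 0], [0, 0, 0.068, 0, 0], [0, 0, 0.0733, 0, 0], [0, 0, 0.076, 0, 0], [0, 0, 0.076, 0, 0], [0, 0, 0.076, 0, 0]],
])

```text
t: 12.32
ee_pos: [0.5206, 0.1036, 0.0243]
tool_rot: [[-0.917, -0.398, 0.003], [-0.398, 0.917, -0.001], [-0.002, -0.002, -1.0]]
wrist_force: [4.2, -9.4, 5.2]
gripper_width: -0.0002
grasp_force: 5.1
```

```bash
python3 - <<'E'
from h import *
print(dev())
T=camrig.camera('top');print(blobs(T["img"],*R,(225,160,425,300)),blobs(T["img"],*Y,(225,160,425,300)))
E
```

```text
(array([-0.2323,  0.0352]), np.float64(0.0243), array([ 4.2, -9.4,  5.2]), 12.325)
[(289, [364.2, 229.0], [351, 218, 27, 23])] [(295, [273.9, 233.1], [263, 222, 23, 23]), (54, [295.5, 250.4], [272, 240, 46, 22])]
```

The pad is back at (364,229) and the disc at (274,233), as at the start, so the lever is up and the lid is shut. I retreat upwards and check.

In the tool's units: 0.2 m / 0.75 = 0.2667, -0.18 m / 0.75 = -0.24.

>>> advance([
  [[0, 0, -0.0133, 0, 0], [0, 0, -0.0333, 0, 0], [0, 0, -0.08, 0, 0], [0, 0, -0.16, 0, 0], [0.0533, 0, -0.2133, 0, 0], [0.1333, 0, -0.24, 0, 0], [0.2, 0, -0.24, 0, 0], [0.2667, 0, -0.24, 0, 0], [0.2667, 0, -0.24, 0, 0], [0.2667, 0, -0.24, 0, 0]],
])

```text
t: 13.62
ee_pos: [0.3364, 0.025, 0.2043]
tool_rot: [[-0.917, -0.398, 0.001], [-0.398, 0.917, 0.0], [-0.001, -0.0, -1.0]]
wrist_force: [0.0, -0.1, 0.8]
gripper_width: -0.0001
grasp_force: 0.0
```

```bash
python3 - <<'E'
from h import *
print(dev())
T=camrig.camera('top');S=camrig.camera('side')
for c in(T,S):
  for q in(R,Y,B):print(blobs(c["img"],*q,(225,150,425,305)))
cv2.imwrite('pics/t8.png',cv2.resize(T["img"][155:305,215:425],(700,500),interpolation=cv2.INTER_CUBIC))
E
```

```text
(array([-0.2311,  0.2355]), np.float64(0.2043), array([ 0. , -0.1,  0.8]), 13.625)
[(282, [364.2, 228.9], [352, 218, 26, 23])]
[(207, [407.4, 213.3], [399, 205, 18, 18]), (295, [273.9, 233.1], [263, 222, 23, 23]), (55, [295.6, 250.4], [272, 240, 46, 22])]
[(20, [399.8, 170.7], [398, 169, 5, 5]), (108, [341.9, 181.9], [332, 176, 21, 13])]
[(399, [347.7, 250.0], [334, 240, 28, 22])]
[(317, [282.7, 193.3], [271, 184, 24, 20]), (37, [268.5, 218.1], [261, 215, 16, 7]), (67, [303.9, 229.1], [291, 217, 27, 18])]
[(150, [376.3, 219.5], [365, 214, 23, 12])]
```

View pics/t8.png

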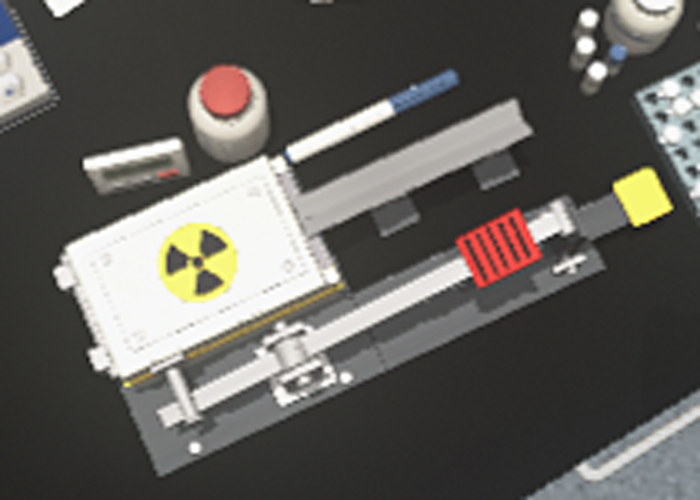

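The chute is empty, the lid is shut, and the lever, tab and bystanders are at their starting pixels. The arm is clear, so I hand in.

```bash
python3 -c "
from station import bot, camrig, order, read_state
print(order.finish_job())"
```

```text
the job is handed in; nothing more can be done
None
```

I handed the job in at about 14 s: the tube is in the box with the lid shut over it, the lever and catch are back in place, the bystanders are unmoved and the arm is clear. The hand-in returned no verdict.

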